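# Unload two jars from the jar roller and close its interlocked stop bar

### The arm

A 6-joint arm with a two-finger parallel gripper is mounted at the origin on a cart in front of the work surface, level with it; the furniture and walls round the work are solid. World frame = base frame: x ahead of the robot, y to its left, z up, the work surface at z = 0. Lengths are in m, angles in rad, forces in N, time in s.
With the tool pointing down it reaches from about 0.25 to 0.775 m from the base axis. Payload 4 kg.
Tool frame: the origin (TCP) lies at the very end of the fingers, on their centre line; the grasp point (between the pads) lies hold_point_z behind it (hold_point_z is the distance from the TCP to the grasp point, in m); z points along the fingers, y is the direction in which the jaws open and shut (so a half turn about z gives the same grasp; the last joint's range is limited). The gripper opens to 94 mm and grips with 3 to 60 N. Pads are 16 mm wide; open, the fingers measure 119 mm over their backs; the gripper's body (75 mm by 177 mm) begins 78 mm behind the grasp point.
Start: joints at [-0.103, 0.087, 1.371, -0, 1.684, -0.103], TCP at [0.55, -0, 0.206] pointing down, gripper open.
Joint ranges: [-3.1, 3.1], [-0.76, 2.03], [0.27, 2.55], [-1.08, 4.22], [0.17, 2.65], [-2.57, 2.57]. Speed limits (rad/s): [2.79, 2.79, 3.14, 3.14, 3.14, 3.14].

### API

Orientations are given as [roll, pitch, yaw] about the fixed x, y, z axes, in that order (R = Rz(yaw) Ry(pitch) Rx(roll)).
In Python, from bench import * gives the robot as it stands.
- The arm moves only by the tool step_arm, never from a script. Its argument "increments" is text: rows parted by semicolons, each of 6 numbers parted by spaces: the shift along the tool's x, y, z in cm, then the turn, a rotation vector about the tool's x, y, z in rad. A call has 1 to 5 rows; each row shifts and turns the commanded pose from where the row before left it, along the tool's axes as they then stand; what a row does not reach is not made up. A row lasts 1/10 s, in which the tool goes at most 50 mm and 8.59 degrees, less where a joint would pass 70% of its speed; a pose out of reach is approached as far as the arm can. A call is refused whole if a number of a shift passes 5 or a number of a turn 0.15, either way. A call with a gripper value outside its range is refused whole. "claw" is the gripper's target within -1 to 1 (shut at 1, half-way at 0, fully open at -1), set as the call begins (left out, the last holds). The fingers move at their own pace and stop on an object; the grip force is fixed at half the most. Time passes only in rows, so rows that do not move let the fingers close. It gives the time, the measured TCP pose, the force and the opening at its end, in the units of the state.
- get_obs(): the state, without advancing time (a new reading comes with each control period).
- snapshot(name): name is "side" or "top"; returns the picture (420x560x3 uint8, red, green, blue); there is no depth.
- calibration(name): a dict with "camera_matrix" (3x3 intrinsics, pixels), "eye" and "orientation" of the camera in the world. Camera axes: x right, y up, looking along -z (the intrinsics and any distortion apply to the point x, -y, -z); pixel columns grow to the right and rows downward; lengths in m; the calibration is good to about 2 mm. A picture is of the moment at which its call begins. calibration takes no time and is no camera call.
- close_job(): hands the job in, once; it reports no verdict.
The state is a dict: "time": time; "joint_positions": joint angles; "qvel": joint speeds; "joint_torque": joint torques, N m; "tool_pos": TCP position; "ee_rot": TCP orientation; "wrist_force": force on the tool from outside, world axes, zero at the start; "wrist_torque": the same for the moment, N m; "width": finger opening in m.
Only numpy, scipy, OpenCV 4.12 (cv2) and the standard library are available. Lean on these libraries where they do the work, as an engineer would, in place of code of your own. Each camera call takes 0.05 s, during which the arm holds its last target. There are 200 camera calls.

### The job

The two jars with blue lids have rolled long enough, the one with the orange lid has not. Lift the stop bar out of its front brackets and hang it in the spare brackets at the back, slide (do not lift) both blue-lidded jars along their lanes until they lie fully out on the outfeed tray, then put the bar back in the front brackets with its tongue fully home in the interlock switch, so that the roller can run on. Leave the orange-lidded jar in its lane and do not disturb the things standing round the machine.

Things in the scene. Friction and masses are not known exactly. Their poses are not given: they have to be found in the camera images.
- jar_roller: grey bench jar roller, fixed; origin on the table under its middle; x from the outlet (left of it as the robot sees it) to the back, y away from the robot, z up. Three lanes along x at y = -80, 0, +80 mm, each two black rollers, tops at z = 51 mm, x = -88 to 84 mm, which do not turn now. Front plate (x = -106 to -95) is below the jars. Rear belt case x = 86 to 138, top z = 59 mm. Console, 66 mm high, at y = -136 to -180
- front_seat (a point): middle of the front pair of open brackets (x = -100, y = 0, z = 68 mm of the jar roller, axes as its own): here the middle of the bar's underside sits when home. Brackets at y = +-126 mm, 14 mm wide, slots open upward, 15 mm wide for the 12 mm bar, 20 mm deep, flared tips up to z = 99 mm
- rear_seat (a point): the same point of the spare rear pair of brackets (x = 122, y = 0, z = 68 mm of the jar roller), same shape and height, no switch there: hang the bar here while unloading. Axes as the jar roller's
- switch_slot (a point): centre of the mouth of the slot in the flat top of the interlock switch (34 x 40 mm, black, yellow rim, top at z = 60 mm) beyond the front bracket farther from the robot, at x = -100, y = 158 mm of the jar roller. Slot goes straight down, 8 mm wide along x, 24 mm along y, with a 2.5 mm lead-in. Axes as the jar roller's
- bar_grip (a point): centre of the black grip of the loose stop bar: 14 (x) by 58 (y) by 26 mm (z), on two thin posts 40 mm apart, centre 60 mm above the bar's underside; bar home: 128 mm above the table. Bar: aluminium, 12 mm square, 330 mm long along y, 0.24 kg, balanced under the grip; collars at y = +-113 mm fit between the brackets with 4.5 mm play either way. Axes as the jar roller's when home
- tongue_tip (a point): lower end of the flat steel tongue hanging from the bar's far (+y) end, 158 mm from the middle: 4 mm thick (x), 14 mm wide (y), reaching 26 mm below the bar's underside. Bar home: 18 mm deep in the switch slot; when lowered the bar enters the brackets just before the tongue enters the slot
- jar_orange_centre (a point): centre of the white jar with the orange lid: 54 mm across, 88 mm long, 0.2 to 0.36 kg, lying in a lane along the jar roller's x, lid to the outlet, flat bottom to the back; x axis along the jar, which may have rolled about it. Centre 71 mm above the table in a lane. Which jar is in which lane varies
- jar_blue_a_centre (a point): centre of one of the two white jars with blue lids; size and pose as the orange one. Pushed on its bottom it slides lengthwise along its lane; on the tray its centre is 68 mm above the table
- jar_blue_b_centre (a point): centre of the other white jar with a blue lid; same as the first
- tray_middle (a point): where a jar's centre lies when well out on the aluminium outfeed tray, middle lane (x = -163, y = 0, z = 68 mm of the jar roller, axes as its own). Tray: x = -107 to -224 mm, one shallow V trough per lane 3 mm below the jars' undersides, rim to z = 62 mm
- tray_near (a point): the same for the near lane (y = -80 mm)
- tray_far (a point): the same for the far lane (y = +80 mm)
- stop_bar: the whole stop bar (see bar_grip); origin at the middle of its underside
- spray_can_centre (a point): bystander, loose: aerosol spray can with a label and cap, 67 mm across, 205 mm tall; its centre, half-way up
- sanding_block_centre (a point): bystander, loose: black and red sanding block, 62 x 115 x 31 mm; its centre, half-way up
- roller_cover_1_centre (a point): bystander, loose: cream paint-roller sleeve lying on the table, 101 mm long, 43 mm thick; its centre, half-way up
- marker_pen_centre (a point): bystander, loose: black and white marker pen lying on the table, 135 mm long, 17 mm thick; its centre, half-way up
- white_carton_centre (a point): bystander, loose: plain white carton, 55 x 130 x 50 mm; its centre, half-way up
- blue_tape_wide_centre (a point): bystander: roll of wide blue tape lying flat, stuck to the table, 148 mm across, 50 mm tall; its centre, half-way up
- carton_corner (a point): top of the corner nearest the robot of the open brown carton of tools behind the machine, 185 mm tall, which never moves; its sides run back from there to the left and to the right. The bar's far end passes close to that corner on its way between front and back: lift the bar over it (underside above 200 mm)
Mind the look-alikes: they are no part of the job. What is shaped like the part that bears jar_orange_centre but green is not meant.

How it is judged:
By the outcome, as a careful person would: the job done as asked, in the order asked, and still so for the second after the job is handed in, with the robot touching nothing.
It also fails if it takes over 69 s, if anything falls off the work surface, if the arm or the gripper's body presses on something with over 40 N, if the wrist force passes 120 N, or if a joint passes its speed limit or range.

## Working session

There is one attempt and no reset: what is moved stays moved. The work goes in short steps, Python scripts to look and compute and a tool call to move; the robot and the scene stay as the last step left them, time stands still between calls to the robot, and variables do not carry over. Pictures are saved under pics/ and viewed, about 8 in all and at most 12, crops included, and the job is handed in when it is done.

Besides the shell and the picture viewer there is one more tool, called as name(argument=value, ...) on one line, values as JSON. step_arm: Moves the arm, as the interface text tells. Its arguments: {"type":"object","properties":{"increments":{"type":"string"},"claw":{"type":"number"}},"required":["increments"]}

```bash
mkdir -p pics; ls; python3 - <<'E'
from bench import *
import cv2
o=get_obs();print(o)
for n in("top","side"):
    im=snapshot(n);c=calibration(n);print(n,c)
    cv2.imwrite(f"pics/{n}0.png",cv2.cvtColor(im,cv2.COLOR_RGB2BGR))
E
```

```text
pics
{'time': 0.0, 'joint_positions': array([-1.03116877e-01,  8.79491754e-02,  1.37220187e+00, -6.08239467e-06,
        1.68360131e+00, -1.03081510e-01]), 'qvel': array([-0.00208536, -0.00018006,  0.00227882,  0.00123212,  0.00085597,
        0.00074124]), 'joint_torque': array([ 1.28542815e-03, -3.40182602e+01, -3.02423716e+01,  7.18220207e-02,
        3.29729996e-02, -1.13141955e-04]), 'tool_pos': array([5.49466740e-01, 3.91516480e-05, 2.04333935e-01]), 'ee_rot': array([-3.13944379e+00, -2.16218129e-04,  1.57076005e+00]), 'wrist_force': array([0.22108183, 0.09212192, 0.22806569]), 'wrist_torque': array([-0.01524552,  0.02639815,  0.0121154 ]), 'width': 0.09398536163133496}
top {'camera_matrix': array([[454.47675223,   0.        , 280.80982285],
       [  0.        , 454.47675223, 210.32573439],
       [  0.        ,   0.        ,   1.        ]]), 'eye': array([-0.15266095, -0.37506389,  1.37556654]), 'orientation': array([ 0.5919673 , -0.00830003, -1.10296745])}
side {'camera_matrix': array([[426.61646306,   0.        , 277.98701676],
       [  0.        , 426.61646306, 209.57343811],
       [  0.        ,   0.        ,   1.        ]]), 'eye': array([0.26924315, 0.99112049, 0.84451854]), 'orientation': array([ 0.98741859, -0.02018117, -2.83310171])}
```

View pics/top0.png

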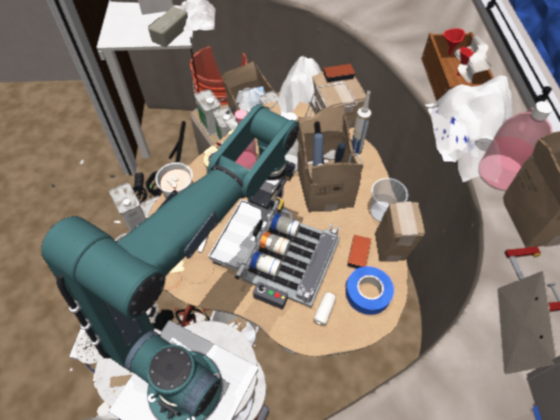

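View pics/side0.png

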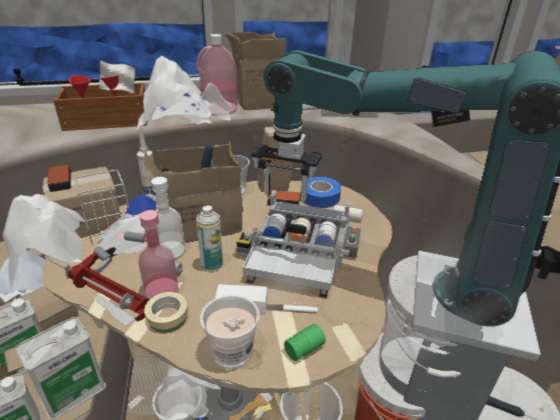

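```bash
python3 - <<'E'
import cv2
t=cv2.imread("pics/top0.png")[185:315,200:350];s=cv2.imread("pics/side0.png")[180:300,225:375]
cv2.imwrite("pics/t1.png",cv2.resize(t,None,fx=4.6,fy=4.6,interpolation=cv2.INTER_CUBIC))
cv2.imwrite("pics/s1.png",cv2.resize(s,None,fx=5,fy=5,interpolation=cv2.INTER_CUBIC))
E
```

```text
(no output)
```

View pics/t1.png

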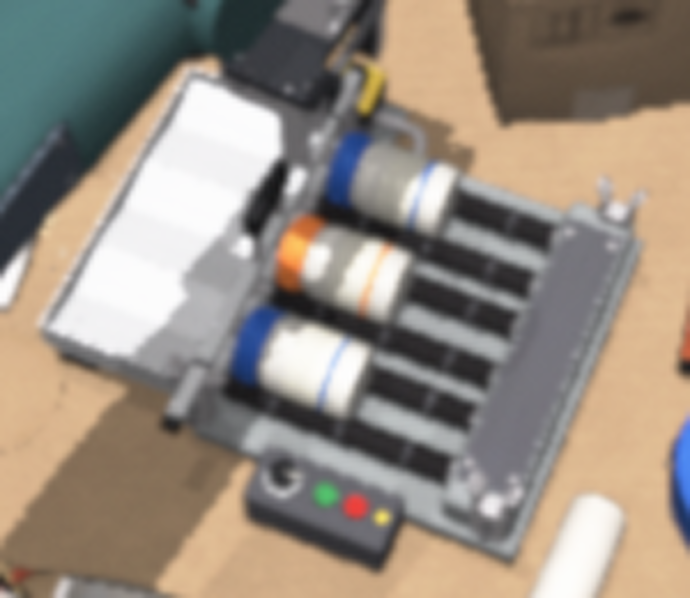

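View pics/s1.png

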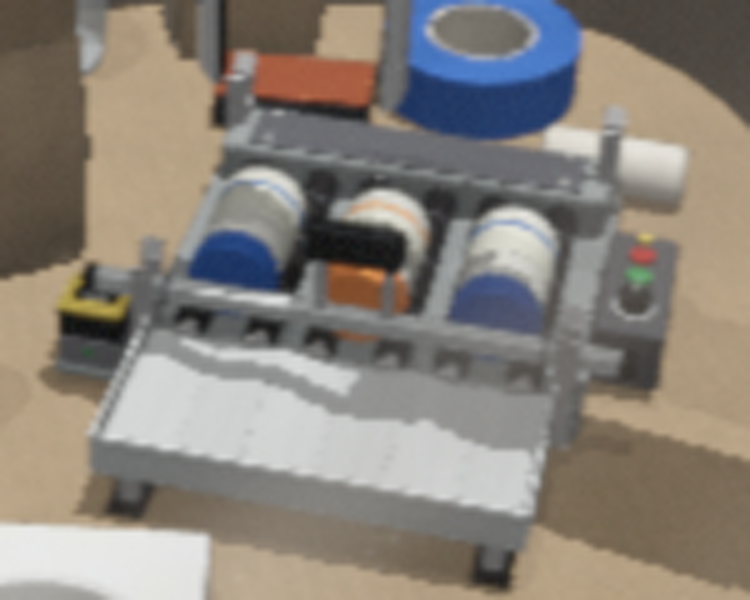

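```bash
cat > h.py <<'E'
import numpy as np,cv2
from bench import *
from scipy.spatial.transform import Rotation as R
from scipy.optimize import least_squares
def proj(n,P):
    c=calibration(n);Rm=R.from_euler('xyz',c["orientation"]).as_matrix()
    q=(np.atleast_2d(P)-c["eye"])@Rm; q=q*[1,-1,-1]; u=q@c["camera_matrix"].T
    return u[:,:2]/u[:,2:]
def unc(p,s,off): return (np.array(p,float)+.5)/s-.5+np.array(off)
def m2w(m,p): # machine pts (m) -> world
    c,s=np.cos(p[2]),np.sin(p[2]);m=np.atleast_2d(m)
    return np.c_[p[0]+c*m[:,0]-s*m[:,1],p[1]+s*m[:,0]+c*m[:,1],m[:,2]]
def crop(n,name,box,s):
    x0,y0,x1,y1=box;im=cv2.cvtColor(snapshot(n),cv2.COLOR_RGB2BGR)
    cv2.imwrite("pics/"+name,cv2.resize(im[y0:y1,x0:x1],None,fx=s,fy=s,interpolation=cv2.INTER_CUBIC))
def fit(D,x0):
    def f(p): return np.concatenate([(proj(n,m2w(np.array(m)/1000,p))-uv).ravel() for n,m,uv in D])
    r=least_squares(f,x0,loss='soft_l1');return r.x,f(r.x).reshape(-1,2)
E
python3 - <<'E'
from h import *
T=lambda m,p:("top",m,unc(p,4.6,(200,185)));S=lambda m,p:("side",m,unc(p,5,(225,180)))
D=[T((-100,0,128),(266,198)),T((-100,-165,74),(172,422)),T((122,126,99),(618,188)),T((122,-126,99),(495,487)),
S((-100,0,128),(356,244)),S((-100,-165,74),(620,360)),S((122,-126,99),(614,112)),S((122,126,99),(243,58)),
S((-100,-126,99),(572,310)),S((-100,126,99),(152,243)),S((-100,158,60),(95,305))]
for y in (0,-1.57,-.5,.5):
  p,r=fit(D,[.55,0,y]);print(p,np.abs(r).sum())
p,r=min((fit(D,[.55,0,y]) for y in(0,-1.57,-.5,.5)),key=lambda a:np.abs(a[1]).sum())
print(r.round(1).tolist());print("grip",m2w([-.1,0,.128],p),"rear",m2w([.122,0,.128],p))
b=lambda n,P:proj(n,P).round(1)
E
```

```text
[ 0.5136505  -0.07196652 -1.50935811] 19.156420046143637
[ 0.5136505  -0.07196652 -1.5093581 ] 19.156420102877917
[ 0.5136505  -0.07196652 -1.5093581 ] 19.15642007795188Traceback (most recent call last):
  File "<stdin>", line 7, in <module>
  File "h.py", line 18, in fit
    r=least_squares(f,x0,loss='soft_l1');return r.x,f(r.x).reshape(-1,2)
    return func(*args, **kwargs)
    result = trf(vector_fun.fun, vector_fun.jac, x0, f0, J0, lb, ub, ftol, xtol,
                 gtol, max_nfev, x_scale, loss_function, tr_solver,
                 tr_options.copy(), verbose, callback=callback_wrapped)
    return trf_no_bounds(
        fun, jac, x0, f0, J0, ftol, xtol, gtol, max_nfev, x_scale,
        loss_function, tr_solver, tr_options, verbose, callback=callback)
    J = jac(x)
    self._update_jac()
    ~~~~~~~~~~~~~~~~^^
    self.J = self.jac_wrapped(xp_copy(self.x), f0=self.f)
             ~~~~~~~~~~~~~~~~^^^^^^^^^^^^^^^^^^^^^^^^^^^^
    J, dct = approx_derivative(
             ~~~~~~~~~~~~~~~~~^
        self.fun,
        ^^^^^^^^^
    ...<2 lines>...
        **self.finite_diff_options,

[... 372 characters left out ...]
als]
                                    ^^^^^^^
    f = np.atleast_1d(self.fun(x, *self.args, **self.kwargs))
                      ~~~~~~~~^^^^^^^^^^^^^^^^^^^^^^^^^^^^^^
    return np.atleast_1d(self.fun(x))
                         ~~~~~~~~^^^
    return self.f(x, *self.args, **self.kwargs)
           ~~~~~~^^^^^^^^^^^^^^^^^^^^^^^^^^^^^^
  File "h.py", line 17, in f
    def f(p): return np.concatenate([(proj(n,m2w(np.array(m)/1000,p))-uv).ravel() for n,m,uv in D])
                                      ~~~~^^^^^^^^^^^^^^^^^^^^^^^^^^^
  File "h.py", line 6, in proj
    c=calibration(n);Rm=R.from_euler('xyz',c["orientation"]).as_matrix()
ValueError: time passes only in moves, steps and waits
```

```bash
sed -i 's/^def proj/C={n:calibration(n) for n in("top","side")}\ndef proj/; s/c=calibration(n);Rm/c=C[n];Rm/' h.py; cat >> h.py <<'E'
P=np.array([.51365,-.07197,-1.50936])
def plan(mt,zt,roll_up=0):
    pass
def tool(o=None):
    o=o or get_obs();return o["tool_pos"],R.from_euler('xyz',o["ee_rot"])
def delta(target,yaw=None):
    """tool-axis shift cm (and rotvec) from measured pose to target world TCP, tool down with jaw axis yaw"""
    p,r=tool();d=r.inv().apply(np.array(target)-p)*100
    rv=np.zeros(3)
    if yaw is not None: rv=(r.inv()*R.from_euler('xyz',[np.pi,0,yaw])).as_rotvec()
    return d.round(2),rv.round(3)
E
python3 - <<'E'
from h import *
T=lambda m,p:("top",m,unc(p,4.6,(200,185)));S=lambda m,p:("side",m,unc(p,5,(225,180)))
D=[T((-100,0,128),(266,198)),T((-100,-165,74),(172,422)),T((122,126,99),(618,188)),T((122,-126,99),(495,487)),
S((-100,0,128),(356,244)),S((-100,-165,74),(620,360)),S((122,-126,99),(614,112)),S((122,126,99),(243,58)),
S((-100,-126,99),(572,310)),S((-100,126,99),(152,243)),S((-100,158,60),(95,305))]
p,r=fit(D,[.51,-.07,-1.5]);print(p,r.round(1).tolist())
for k,m in dict(grip=[-.1,0,.128],rear=[.122,0,.128],tf=[-.163,.08,.068],tn=[-.163,-.08,.068],jf=[.012,.08,.071],jn=[.012,-.08,.071]).items(): print(k,m2w(m,p).round(4))
# lane jar bottoms: pixel of jar-bottom rim vs model
for y in (.08,-.08,0):
  for x in (-.0,.02,.04,.06): print(y,x,((proj("top",m2w([x,y,.098],p))-[200,185]+.5)*4.6).round(0))
import bench;print([n for n in dir(bench) if not n.startswith('_')])
print(delta(m2w([-.1,0,.2],p)[0],p[2]+np.pi/2),delta(m2w([-.1,0,.2],p)[0],p[2]+np.pi))
E
```

```text
[ 0.5136505  -0.07196652 -1.5093581 ] [[1.0, 0.1], [-0.2, 1.5], [1.5, -0.0], [0.5, -0.3], [-0.0, -0.1], [2.8, 1.2], [0.0, 1.2], [-0.4, 0.9], [-0.3, 2.0], [-1.3, 1.2], [0.1, -2.4]]
grip [[0.5075 0.0278 0.128 ]]
rear [[ 0.5211 -0.1937  0.128 ]]
tf [[0.5835 0.0956 0.068 ]]
tn [[0.4238 0.0858 0.068 ]]
jf [[ 0.5942 -0.079   0.071 ]]
jn [[ 0.4345 -0.0889  0.071 ]]
0.08 -0.0 [[445. 181.]]
0.08 0.02 [[470. 191.]]
0.08 0.04 [[496. 200.]]
0.08 0.06 [[522. 210.]]
-0.08 -0.0 [[356. 363.]]
-0.08 0.02 [[383. 374.]]
-0.08 0.04 [[410. 384.]]
-0.08 0.06 [[437. 395.]]
0 -0.0 [[402. 270.]]
0 0.02 [[428. 280.]]
0 0.04 [[454. 290.]]
0 0.06 [[481. 300.]]
['IKError', 'calibration', 'close_job', 'get_obs', 'hold_point_z', 'snapshot']
(array([ 2.78, -4.2 ,  0.45]), array([-2.000e-03,  1.000e-03,  1.509e+00])) (array([ 2.78, -4.2 ,  0.45]), array([-0.002, -0.   , -0.061]))
```

step_arm(increments="0 0 0 0 0 0.149;0 0 0 0 0 0.149;0 0 0 0 0 0.149;0 0 0 0 0 0.149;0 0 0 0 0 0.149", claw=-1)

```text
time: 0.6
tool_pos: [0.5497, 0.0, 0.2048]
ee_rot: [-3.141, 0.001, 0.82]
wrist_force: [0.1, -0.9, 0.4]
width: 0.0937
```

step_arm(increments="0 0 0 0 0 0.149;0 0 0 0 0 0.149;0 0 0 0 0 0.149;0 0 0 0 0 0.149;0 0 0 0 0 0.149")

```text
time: 1.1
tool_pos: [0.5497, 0.0, 0.2048]
ee_rot: [-3.141, 0.001, 0.075]
wrist_force: [0.6, 0.1, 0.6]
width: 0.094
```

```bash
python3 - <<'E'
from h import *
print(hold_point_z);o=get_obs();print(o["tool_pos"],o["ee_rot"],o["joint_positions"])
z=.128-hold_point_z
print(delta(m2w([-.1,0,z],P)[0],P[2]+np.pi/2))
E
```

```text
0.0188
[5.49672366e-01 1.65558118e-05 2.04762815e-01] [-3.14136867e+00  1.29978643e-03  7.46205909e-02] [-1.03117155e-01  8.76701902e-02  1.37165703e+00 -9.40691393e-06
  1.68358434e+00  1.39305767e+00]
(array([-3.98, -3.09,  9.56]), array([-0.   ,  0.001,  0.013]))
```

step_arm(increments="-2 -1.5 1 0 0 0.013;-2 -1.6 1 0 0 0;0 0 2 0 0 0;0 0 0 0 0 0")

```text
time: 1.5
tool_pos: [0.5054, 0.0284, 0.1623]
ee_rot: [-3.141, 0.006, 0.069]
wrist_force: [-0.3, -0.3, 0.6]
width: 0.094
```

```bash
python3 - <<'E'
from h import *
print(get_obs()["tool_pos"]);crop("side","s2.png",(225,160,375,280),5)
# predicted gripper TCP and grip in crop
for w in (get_obs()["tool_pos"],m2w([-.1,0,.128],P)[0]): print((proj("side",w)-[225,160]+.5)*5)
E
```

```text
[0.50540765 0.02838462 0.16231423]
[[360.73046899 292.9241215 ]]
[[356.44464903 343.90256372]]
```

View pics/s2.png

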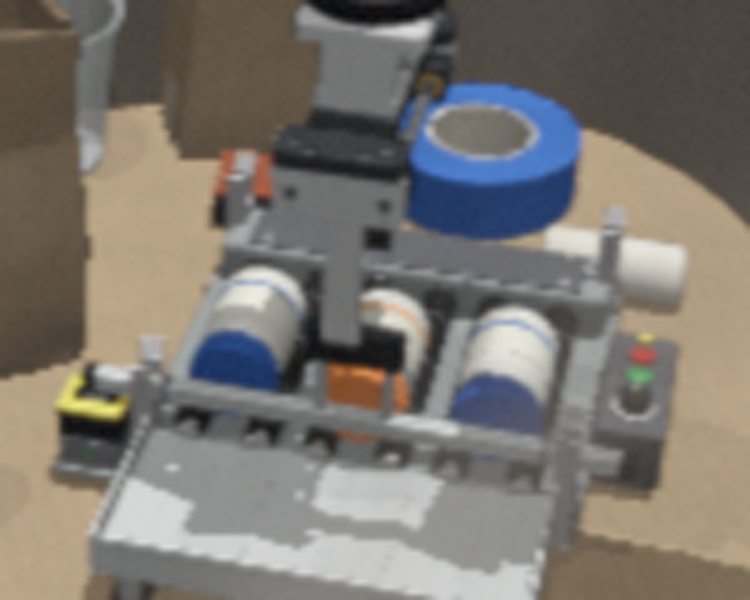

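step_arm(increments="0.2 0 2.5 0 0 0;0 0 2.5 0 0 0;0 0 0.3 0 0 0;0 0 0 0 0 0")

```text
time: 1.95
tool_pos: [0.5099, 0.0279, 0.1126]
ee_rot: [-3.142, 0.001, 0.067]
wrist_force: [0.4, -0.1, 0.7]
width: 0.0938
```

step_arm(increments="0 0 0 0 0 0;0 0 0 0 0 0;0 0 0 0 0 0;0 0 0 0 0 0;0 0 0 0 0 0", claw=1)

```text
time: 2.45
tool_pos: [0.51, 0.0281, 0.1129]
ee_rot: [3.142, -0.001, 0.068]
wrist_force: [-1.0, 0.2, 0.2]
width: 0.0577
```

step_arm(increments="0 0 0 0 0 0;0 0 0 0 0 0;0 0 0 0 0 0;0 0 0 0 0 0;0 0 0 0 0 0")

```text
time: 2.95
tool_pos: [0.5098, 0.0281, 0.1125]
ee_rot: [-3.142, -0.0, 0.068]
wrist_force: [-0.3, 0.8, 0.7]
width: 0.0173
```

```bash
python3 - <<'E'
from h import *
o=get_obs();print({k:v for k,v in o.items() if k!='qvel'})
print(m2w([-.1,0,.128],P))
E
```

```text
{'time': 2.95, 'joint_positions': array([-5.60667615e-02,  3.71640042e-02,  1.60924576e+00,  8.16548138e-05,
        1.49510902e+00,  1.44690356e+00]), 'joint_torque': array([-1.43107907e-01, -3.08534718e+01, -2.92747128e+01, -9.43167438e-02,
       -9.30406060e-02, -1.09900589e-03]), 'tool_pos': array([0.50984949, 0.02810207, 0.1124871 ]), 'ee_rot': array([-3.14152098e+00, -8.33575363e-05,  6.78198352e-02]), 'wrist_force': array([-0.31523998,  0.78047973,  0.65256299]), 'wrist_torque': array([ 0.09861703,  0.06852738, -0.00835687]), 'width': 0.01726482306952119}
[[0.50751023 0.02784134 0.128     ]]
```

step_arm(increments="0 0 0.2 0 0 0;0 0 0 0 0 0;0 0 0 0 0 0;0 0 0 0 0 0")

```text
time: 3.35
tool_pos: [0.51, 0.0299, 0.1119]
ee_rot: [-3.138, -0.001, 0.069]
wrist_force: [-1.0, 3.9, 4.9]
width: 0.0135
```

step_arm(increments="0 0 -1 0 0 0;0 0 -2 0 0 0;0 0 -3 0 0 0;0 0 -4 0 0 0;0 0 -5 0 0 0")

```text
time: 3.85
tool_pos: [0.5084, 0.0278, 0.2594]
ee_rot: [3.142, 0.006, 0.067]
wrist_force: [0.2, -0.2, -2.5]
width: 0.0139
```

```bash
python3 - <<'E'
from h import *
o=get_obs();print(o["tool_pos"],o["ee_rot"],o["wrist_force"],o["wrist_torque"],o["width"],o["joint_positions"])
crop("side","s3.png",(205,100,385,250),4.2)
# rear hang point, for measured home TCP
h=np.array([.510,.0299,.1119]);d=m2w([.222,0,0],[0,0,P[2]])[0];print(h+d, delta(h+d+[0,0,.14],P[2]+np.pi/2))
E
```

```text
[0.50841028 0.02777208 0.25943011] [3.14156509 0.0056829  0.06739016] [ 0.20637089 -0.22581835 -2.47017515] [-0.02064892  0.02402755 -0.01467152] 0.013850341937823146 [-5.63159623e-02 -3.91113979e-03  1.35928893e+00 -7.46738628e-04
  1.79185088e+00  1.44692845e+00]
[ 0.52363029 -0.19168117  0.1119    ] (array([-0.38, 21.94,  1.97]), array([ 0.002, -0.014,  0.006]))
```

View pics/s3.png

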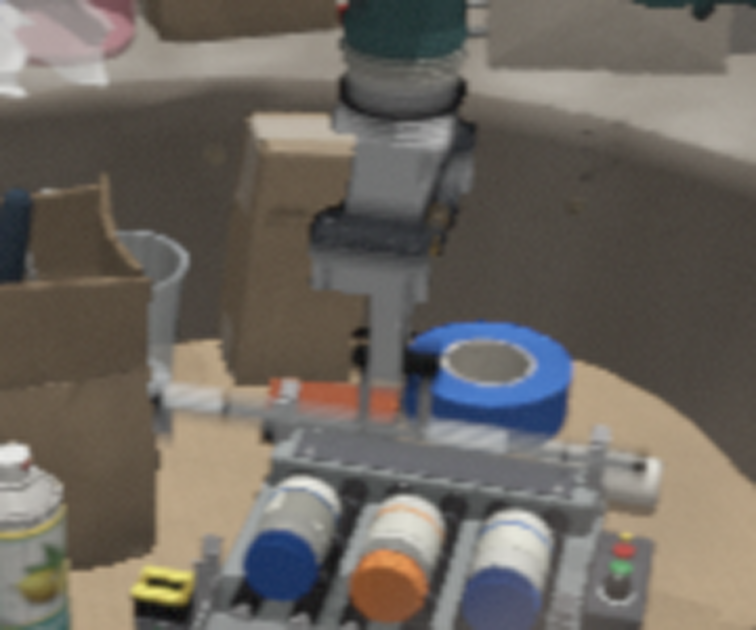

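step_arm(increments="0 0 -1.5 0 0 0;0 3 0 0 0 0;-0.1 4.5 0 0 0 0;-0.1 4.5 0 0 0 0;-0.1 4.5 0 0 0 0")

```text
time: 4.4
tool_pos: [0.5177, -0.1385, 0.2752]
ee_rot: [3.141, 0.0, 0.068]
wrist_force: [1.4, -0.2, -2.9]
width: 0.0137
```

step_arm(increments="0 4 0 0 0 0;0 1.4 0 0 0 0;0 0 0 0 0 0")

```text
time: 4.7
tool_pos: [0.5213, -0.1926, 0.2744]
ee_rot: [-3.141, 0.002, 0.064]
wrist_force: [-0.6, 0.3, -2.9]
width: 0.014
```

```bash
python3 - <<'E'
from h import *
o=get_obs();print(o["tool_pos"],o["ee_rot"],o["wrist_force"],o["wrist_torque"],o["width"])
h=np.array([.510,.0299,.1119]);d=m2w([.222,0,0],[0,0,P[2]])[0];print(delta(h+d,P[2]+np.pi/2))
E
```

```text
[ 0.52125525 -0.19256233  0.27438876] [-3.14100246e+00  1.81592934e-03  6.41745125e-02] [-0.56339093  0.33726126 -2.89878654] [0.08885796 0.10781015 0.04192027] 0.013994894161704036
(array([ 0.27, -0.06, 16.25]), array([-0.001,  0.002,  0.003]))
```

step_arm(increments="0.2 0 4 0 0 0;0 0 4 0 0 0;0 0 3 0 0 0;0 0 1 0 0 0;0 0 0 0 0 0")

```text
time: 5.2
tool_pos: [0.5228, -0.1887, 0.154]
ee_rot: [-3.139, 0.003, 0.07]
wrist_force: [-0.2, 0.0, -2.7]
width: 0.0138
```

```bash
python3 - <<'E'
from h import *
o=get_obs();print(o["tool_pos"],o["ee_rot"],o["wrist_force"])
h=np.array([.510,.0299,.1119]);d=m2w([.222,0,0],[0,0,P[2]])[0];print(delta(h+d,P[2]+np.pi/2))
a=cv2.cvtColor(snapshot("side"),cv2.COLOR_RGB2BGR)[150:250,225:375];b=cv2.cvtColor(snapshot("top"),cv2.COLOR_RGB2BGR)[195:315,260:360]
cv2.imwrite("pics/c4.png",np.hstack([cv2.resize(x,None,fx=s,fy=s,interpolation=cv2.INTER_CUBIC)[:450] for x,s in((b,3.75),(a,4.5))])[:, :])
E
python3 -c "
import cv2;print(cv2.imread('pics/c4.png').shape)"
```

```text
[ 0.52284227 -0.18868547  0.15395362] [-3.13936669e+00  3.09221117e-03  6.95113053e-02] [-0.23341216  0.01933312 -2.7404334 ]
(array([0.07, 0.31, 4.2 ]), array([-0.002,  0.003,  0.008]))
(450, 1050, 3)
```

step_arm(increments="0 0 0 0 0 0;0 0 0 0 0 0")

```text
time: 5.5
tool_pos: [0.5248, -0.1908, 0.1578]
ee_rot: [3.14, -0.004, 0.068]
wrist_force: [-0.5, 0.1, -2.5]
width: 0.0136
```

```bash
python3 - <<'E'
from h import *
h=np.array([.510,.0299,.1119]);d=m2w([.222,0,0],[0,0,P[2]])[0];print(delta(h+d,P[2]+np.pi/2))
i=cv2.imread("pics/c4.png");cv2.imwrite("pics/c4.png",cv2.resize(i,(800,343)))
E
```

```text
(array([-0.14,  0.07,  4.59]), array([ 0.002, -0.004,  0.007]))
```

View pics/c4.png

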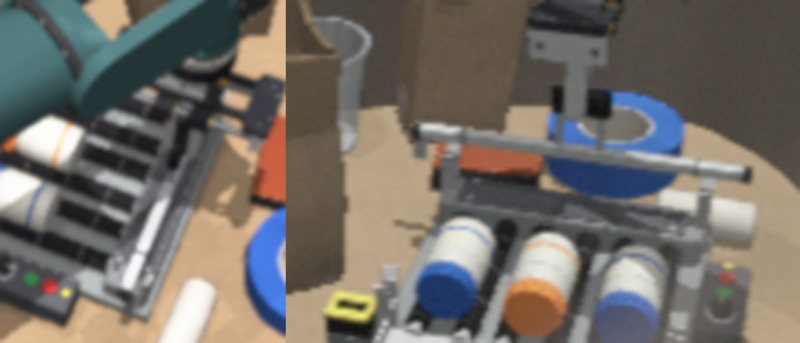

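step_arm(increments="-0.1 0.05 1.2 0 0 0.006;0 0 1.2 0 0 0;0 0 1 0 0 0;0 0 0 0 0 0;0 0 0 0 0 0")

```text
time: 6.0
tool_pos: [0.5222, -0.1909, 0.1205]
ee_rot: [-3.141, 0.002, 0.062]
wrist_force: [0.7, 0.1, -2.2]
width: 0.0137
```

```bash
python3 - <<'E'
from h import *
h=np.array([.510,.0299,.1119]);d=m2w([.222,0,0],[0,0,P[2]])[0];print(delta(h+d,P[2]+np.pi/2),get_obs()["wrist_force"])
E
```

```text
(array([0.14, 0.08, 0.86]), array([-0.001,  0.002,  0.   ])) [ 0.6998623   0.07415577 -2.20203254]
```

Underside near z 77: entering the slots without force. Go on down.

step_arm(increments="0 0 0.6 0 0 0;0 0 0.4 0 0 0;0 0 0 0 0 0;0 0 0 0 0 0")

```text
time: 6.4
tool_pos: [0.523, -0.1911, 0.112]
ee_rot: [3.141, -0.001, 0.062]
wrist_force: [-0.7, -0.5, 0.1]
width: 0.0137
```

step_arm(increments="0 0 0 0 0 0;0 0 0 0 0 0;0 0 0 0 0 0;0 0 0 0 0 0;0 0 0 0 0 0", claw=-0.2)

```text
time: 6.9
tool_pos: [0.5228, -0.1911, 0.1116]
ee_rot: [3.142, -0.0, 0.062]
wrist_force: [-0.1, 0.1, -0.4]
width: 0.0507
```

step_arm(increments="0 0 -1 0 0 0;0 0 -3 0 0 0;0 0 -3 0 0 0;0 0 0 0 0 0")

```text
time: 7.3
tool_pos: [0.5253, -0.1923, 0.1879]
ee_rot: [3.136, -0.01, 0.062]
wrist_force: [0.4, 0.5, 0.3]
width: 0.0562
```

```bash
python3 - <<'E'
from h import *
o=get_obs();print(o["tool_pos"],o["width"])
a=cv2.cvtColor(snapshot("side"),cv2.COLOR_RGB2BGR)
cv2.imwrite("pics/s5.png",cv2.resize(a[140:320,180:380],None,fx=3.3,fy=3.3,interpolation=cv2.INTER_CUBIC))
print(delta(m2w([.045,-.08,.13],P)[0],P[2]+np.pi/2))
for u in((211,268),): # spray can base by back-projection
  f=least_squares(lambda q:(proj("side",[q[0],q[1],0])-u).ravel(),[.5,.2]);w=f.x;c,s=np.cos(P[2]),np.sin(P[2]);d=w-P[:2];print("can",w,"machine",d@[c,s],d@[-s,c])
E
```

```text
[ 0.52534633 -0.19228495  0.1878657 ] 0.05623053179601284
(array([-8.36, -7.55,  5.44]), array([ 0.003, -0.006,  0.   ]))
can [0.73345871 0.1319942 ] machine -0.19008365169127187 0.23191694989962489
```

View pics/s5.png

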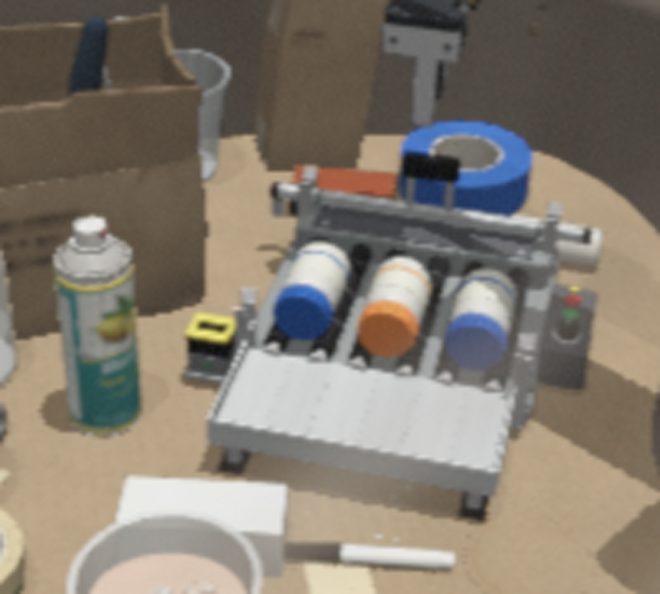

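step_arm(increments="-2 -2 0 0 0 0;-3.2 -2.8 1 0 0 0;-3.2 -2.8 2 0 0 0;0 0 2.4 0 0 0;0 0 0 0 0 0", claw=1)

```text
time: 7.85
tool_pos: [0.4305, -0.1186, 0.1231]
ee_rot: [-3.138, 0.008, 0.063]
wrist_force: [-0.2, -0.6, -0.6]
width: 0.0197
```

step_arm(increments="0 0 0 0 0 0;0 0 0 0 0 0;0 0 0 0 0 0;0 0 0 0 0 0;0 0 0 0 0 0")

```text
time: 8.35
tool_pos: [0.4347, -0.1207, 0.128]
ee_rot: [3.141, -0.001, 0.062]
wrist_force: [0.2, -0.1, 0.2]
width: 0.0007
```

```bash
python3 - <<'E'
from h import *
print(get_obs()["width"],delta(m2w([.045,-.08,.06],P)[0],P[2]+np.pi/2))
E
```

```text
0.0006917394227191984 (array([0.17, 0.11, 6.8 ]), array([ 0.   , -0.001,  0.   ]))
```

step_arm(increments="0.1 0.1 2.5 0 0 0;0 0 2.5 0 0 0;0 0 1.5 0 0 0;0 0 0.2 0 0 0;0 0 0 0 0 0")

```text
time: 8.85
tool_pos: [0.4353, -0.1213, 0.0605]
ee_rot: [-3.141, 0.0, 0.062]
wrist_force: [0.2, 0.1, 0.1]
width: 0.0004
```

step_arm(increments="0 -1 0 0 0 0;0 -1 0 0 0 0;0 -1 0 0 0 0;0 -1 0 0 0 0;0 -1 0 0 0 0")

```text
time: 9.35
tool_pos: [0.4328, -0.0714, 0.0615]
ee_rot: [3.139, -0.002, 0.062]
wrist_force: [-0.2, -4.4, 3.2]
width: -0.0
```

```bash
python3 - <<'E'
from h import *
print(get_obs()["wrist_force"],delta(m2w([-.1065,-.08,.06],P)[0],P[2]+np.pi/2))
E
```

```text
[-0.18757397 -4.4242782   3.15741714] (array([  0.07, -10.1 ,   0.13]), array([ 0.003, -0.002,  0.001]))
```

Contact (4 N). Continue.

step_arm(increments="0 -1.2 0 0 0 0;0 -1.2 0 0 0 0;0 -1.2 0 0 0 0;0 -1.2 0 0 0 0;0 -1.2 0 0 0 0")

```text
time: 9.85
tool_pos: [0.4281, -0.0099, 0.06]
ee_rot: [-3.14, 0.0, 0.062]
wrist_force: [0.3, -1.6, 0.7]
width: 0.0004
```

step_arm(increments="0 -1.2 0 0 0 0;0 -1 0 0 0 0;0 -1 0 0 0 0;0 -0.7 0 0 0 0;0 0 0 0 0 0")

```text
time: 10.35
tool_pos: [0.4256, 0.0286, 0.0603]
ee_rot: [-3.141, 0.001, 0.063]
wrist_force: [0.6, -0.3, 0.5]
width: 0.0014
```

```bash
python3 - <<'E'
from h import *
o=get_obs();print(o["wrist_force"],delta(m2w([-.1065,-.08,.06],P)[0],P[2]+np.pi/2))
crop("side","s6.png",(225,190,365,300),5)
for x in(-.107,-.207): print((proj("side",m2w([x,-.08,.095],P))-[225,190]+.5)*5)
E
```

```text
[ 0.58590602 -0.26958008  0.50872831] (array([ 0.17, -0.07,  0.03]), array([-0.001,  0.001,  0.002]))
[[488.23988396 269.9674826 ]]
[[458.15352856 381.45721441]]
```

View pics/s6.png

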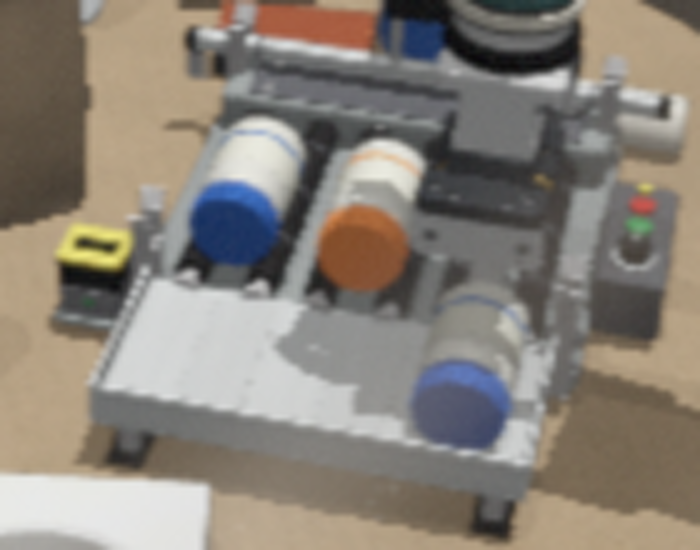

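```bash
python3 - <<'E'
from h import *
for x in(-.19,-.2,-.207):
  print(x,[((proj("side",m2w([x,-.08+a,z],P))-[225,190]+.5)*5).round().tolist() for a,z in((0,.068),(0,.095),(0,.041),(-.027,.068),(.027,.068))])
E
```

```text
-0.19 [[[460.0, 399.0]], [[464.0, 361.0]], [[457.0, 436.0]], [[509.0, 408.0]], [[412.0, 391.0]]]
-0.2 [[[457.0, 411.0]], [[460.0, 373.0]], [[454.0, 448.0]], [[506.0, 420.0]], [[408.0, 402.0]]]
-0.207 [[[455.0, 420.0]], [[458.0, 381.0]], [[451.0, 457.0]], [[504.0, 429.0]], [[406.0, 411.0]]]
```

step_arm(increments="0 -0.5 0 0 0 0;0 -0.5 0 0 0 0;0 -0.5 0 0 0 0;0 0 0 0 0 0")

```text
time: 10.8
tool_pos: [0.4251, 0.043, 0.0605]
ee_rot: [-3.141, -0.0, 0.062]
wrist_force: [-0.8, 0.7, 0.1]
width: 0.0003
```

step_arm(increments="0 0.3 0 0 0 0;0 0.5 -1 0 0 0;0 2 -4 0 0 0;0 3 -4 0 0 0;0 3 0 0 0 0")

```text
time: 11.3
tool_pos: [0.4344, -0.0474, 0.1579]
ee_rot: [3.138, -0.013, 0.063]
wrist_force: [0.8, -0.5, 0.2]
width: 0.0002
```

step_arm(increments="3 3 0 0 0 0;4 4 0 0 0 0;4.5 0 0 0 0 0;4.5 0 0 0 0 0;0 0 0 0 0 0")

```text
time: 11.8
tool_pos: [0.593, -0.1018, 0.1477]
ee_rot: [-3.14, 0.002, 0.062]
wrist_force: [0.2, -0.3, 0.9]
width: 0.0005
```

```bash
python3 - <<'E'
from h import *
o=get_obs();print(o["tool_pos"],o["width"],delta(m2w([.045,.08,.06],P)[0],P[2]+np.pi/2))
E
```

```text
[ 0.5930259  -0.10181346  0.14774047] 0.0004533461544074072 (array([0.28, 1.05, 8.77]), array([-0.002,  0.002,  0.   ]))
```

step_arm(increments="0.2 1 2 0 0 0;0 0 3 0 0 0;0 0 2 0 0 0;0 0 1.7 0 0 0;0 0 0 0 0 0")

```text
time: 12.3
tool_pos: [0.5895, -0.1109, 0.0611]
ee_rot: [-3.14, 0.006, 0.061]
wrist_force: [0.5, -0.0, -0.6]
width: 0.0006
```

step_arm(increments="0 -1 0 0 0 0;0 -1 0 0 0 0;0 -1 0 0 0 0;0 -1 0 0 0 0;0 -1 0 0 0 0")

```text
time: 12.8
tool_pos: [0.5901, -0.0619, 0.0656]
ee_rot: [3.137, -0.003, 0.062]
wrist_force: [-0.8, -5.8, 3.8]
width: 0.0007
```

```bash
python3 - <<'E'
from h import *
print(get_obs()["wrist_force"],delta(m2w([-.122,.08,.06],P)[0],P[2]+np.pi/2))
E
```

```text
[-0.75262165 -5.7819746   3.81185553] (array([  0.31, -11.67,   0.52]), array([ 0.004, -0.003,  0.   ]))
```

step_arm(increments="0.1 -1.2 0.1 0 0 0;0 -1.2 0.1 0 0 0;0 -1.2 0.1 0 0 0;0 -1.2 0 0 0 0;0 -1.2 0 0 0 0")

```text
time: 13.3
tool_pos: [0.5874, -0.0004, 0.0615]
ee_rot: [3.141, -0.003, 0.062]
wrist_force: [2.4, -3.9, 2.6]
width: 0.0005
```

step_arm(increments="0 -1.2 0 0 0 0;0 -1.2 0 0 0 0;0 -1.2 0 0 0 0;0 -1 0 0 0 0;0 -0.5 0 0 0 0")

```text
time: 13.8
tool_pos: [0.583, 0.051, 0.0603]
ee_rot: [-3.141, 0.001, 0.063]
wrist_force: [1.2, -2.5, 2.0]
width: 0.0004
```

step_arm(increments="0 -0.3 0 0 0 0;0 0 0 0 0 0")

```text
time: 14.0
tool_pos: [0.5827, 0.0537, 0.0602]
ee_rot: [-3.14, 0.001, 0.062]
wrist_force: [-0.9, 0.1, -0.3]
width: 0.0001
```

```bash
python3 - <<'E'
from h import *
print(get_obs()["wrist_force"],delta(m2w([-.122,.08,.06],P)[0],P[2]+np.pi/2))
crop("side","s7.png",(225,190,365,300),5)
for x in(-.19,-.207):
 for y in (-.08,.08):
  print(x,y,[((proj("side",m2w([x,y+a,z],P))-[225,190]+.5)*5).round().tolist() for a,z in((0,.068),(0,.095),(0,.041))])
E
```

```text
[-0.94105937  0.14791467 -0.27844508] (array([ 0.34, -0.08,  0.02]), array([-0.001,  0.001,  0.001]))
-0.19 -0.08 [[[460.0, 399.0]], [[464.0, 361.0]], [[457.0, 436.0]]]
-0.19 0.08 [[[179.0, 348.0]], [[179.0, 311.0]], [[179.0, 385.0]]]
-0.207 -0.08 [[[455.0, 420.0]], [[458.0, 381.0]], [[451.0, 457.0]]]
-0.207 0.08 [[[170.0, 368.0]], [[170.0, 330.0]], [[170.0, 404.0]]]
```

View pics/s7.png

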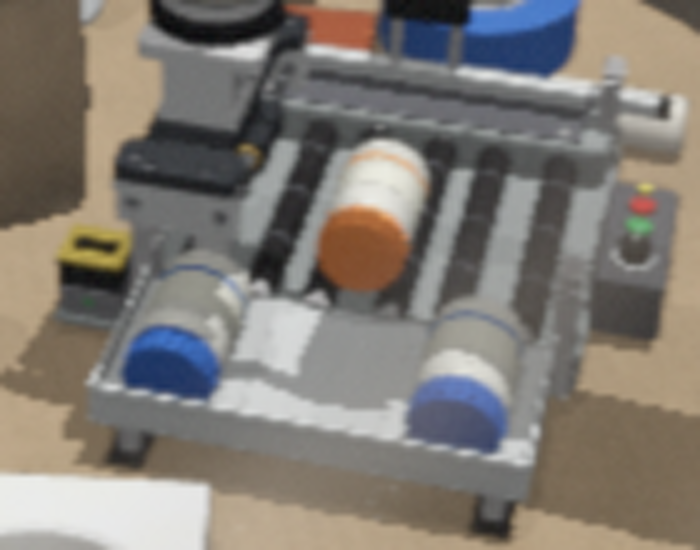

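step_arm(increments="0 0.3 0 0 0 0;0 0.5 -1 0 0 0;0 2 -4 0 0 0;0 3 -4 0 0 0;-1.5 4 -2.5 0 0 0", claw=-0.2)

```text
time: 14.55
tool_pos: [0.5761, -0.0465, 0.1796]
ee_rot: [3.141, -0.006, 0.064]
wrist_force: [0.7, 0.0, -0.1]
width: 0.0368
```

step_arm(increments="-2 4 0 0 0 0;-2 4 0 0 0 0;-2 4 0 0 0 0;0 2.4 0 0 0 0;0 0 0 0 0 0")

```text
time: 15.05
tool_pos: [0.5224, -0.1969, 0.1762]
ee_rot: [3.141, -0.001, 0.056]
wrist_force: [0.2, 0.4, -0.2]
width: 0.0564
```

step_arm(increments="0 0 0 0 0 0;0 0 0 0 0 0")

```text
time: 15.25
tool_pos: [0.5234, -0.1925, 0.1758]
ee_rot: [-3.141, -0.0, 0.063]
wrist_force: [-0.1, -0.3, 0.1]
width: 0.0563
```

```bash
python3 - <<'E'
from h import *
print(get_obs()["width"],delta([.5228,-.1911,.1116],P[2]+np.pi/2))
E
```

```text
0.05632384459025509 (array([-0.05, -0.14,  6.42]), array([-0.001, -0.   ,  0.001]))
```

step_arm(increments="0 -0.1 2 0 0 0;0 0 2.4 0 0 0;0 0 1.5 0 0 0;0 0 0.5 0 0 0;0 0 0 0 0 0")

```text
time: 15.75
tool_pos: [0.5229, -0.1916, 0.1108]
ee_rot: [-3.141, 0.001, 0.063]
wrist_force: [0.0, -0.8, -0.5]
width: 0.0563
```

step_arm(increments="0 0 0 0 0 0;0 0 0 0 0 0;0 0 0 0 0 0;0 0 0 0 0 0;0 0 0 0 0 0", claw=1)

```text
time: 16.25
tool_pos: [0.5233, -0.1925, 0.1119]
ee_rot: [3.141, -0.001, 0.062]
wrist_force: [-0.3, 0.2, 0.6]
width: 0.0197
```

step_arm(increments="0 0 0 0 0 0;0 0 0 0 0 0;0 0 0 0 0 0")

```text
time: 16.55
tool_pos: [0.5232, -0.1924, 0.1117]
ee_rot: [3.142, -0.0, 0.062]
wrist_force: [-0.2, 0.7, 1.3]
width: 0.0138
```

step_arm(increments="0 0 -1 0 0 0;0 0 -3 0 0 0;0 0 -4 0 0 0;0 0 -4 0 0 0;0 0 -4 0 0 0")

```text
time: 17.05
tool_pos: [0.5227, -0.1922, 0.2729]
ee_rot: [-3.141, 0.001, 0.062]
wrist_force: [-0.1, 0.1, -2.3]
width: 0.0133
```

step_arm(increments="0 0 -0.5 0 0 0;0 -2 0 0 0 0;0 -4 0 0 0 0;0 -4.5 0 0 0 0;0 -4.5 0 0 0 0")

```text
time: 17.55
tool_pos: [0.5129, -0.0414, 0.2742]
ee_rot: [-3.141, 0.003, 0.06]
wrist_force: [1.5, 0.5, -2.6]
width: 0.014
```

step_arm(increments="0 -4 0 0 0 0;0 -2.5 0 0 0 0;0 -0.7 0 0 0 0;0 0 0 0 0 0;0 0 0 0 0 0")

```text
time: 18.05
tool_pos: [0.5093, 0.0282, 0.2755]
ee_rot: [3.141, 0.002, 0.061]
wrist_force: [0.1, -0.0, -2.4]
width: 0.0137
```

```bash
python3 - <<'E'
from h import *
o=get_obs();print(o["width"],o["wrist_force"],o["tool_pos"],o["ee_rot"],delta([.510,.029,.1119],.064))
E
```

```text
0.013720435302109226 [ 0.11884407 -0.01691807 -2.37345756] [0.50927273 0.02824542 0.27553932] [3.14086372e+00 1.56451313e-03 6.09021737e-02] (array([ 0.1 , -0.08, 16.36]), array([ 0.001,  0.002, -0.003]))
```

Lower to just above the brackets and look.

step_arm(increments="0.1 0 4 0 0 0;0 0 4 0 0 0;0 0 3.5 0 0 0;0 0 1 0 0 0;0 0 0 0 0 0")

```text
time: 18.55
tool_pos: [0.5093, 0.0281, 0.1496]
ee_rot: [-3.141, 0.004, 0.06]
wrist_force: [-0.2, 0.5, -2.0]
width: 0.0138
```

step_arm(increments="0 0 0 0 0 0;0 0 0 0 0 0")

```text
time: 18.75
tool_pos: [0.5122, 0.0288, 0.1543]
ee_rot: [3.141, -0.005, 0.061]
wrist_force: [-0.3, -0.4, -2.5]
width: 0.0142
```

```bash
python3 - <<'E'
from h import *
o=get_obs();print(o["width"],o["wrist_force"],o["tool_pos"],o["ee_rot"],delta([.510,.029,.1119],.064))
crop("side","s8.png",(225,175,365,285),5)
E
```

```text
0.014150720051305129 [-0.2963845  -0.4173027  -2.50113983] [0.51217276 0.0288049  0.1543272 ] [ 3.14090127 -0.00515764  0.06125393] (array([-0.24, -0.04,  4.24]), array([ 0.001, -0.005, -0.003]))
```

View pics/s8.png

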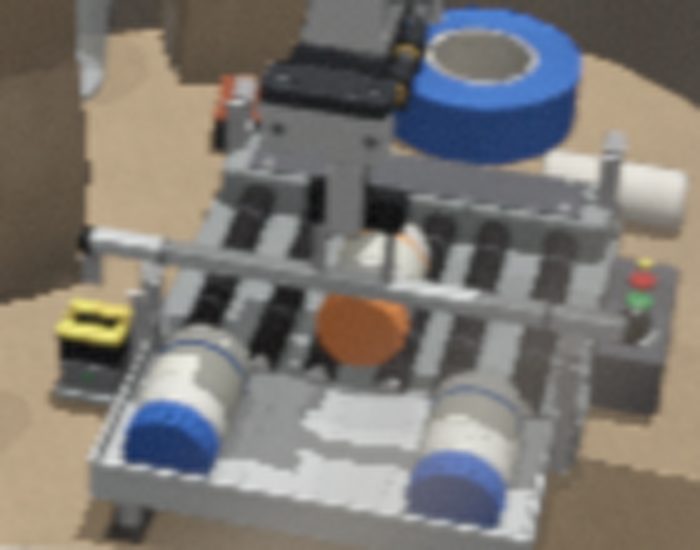

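step_arm(increments="-0.1 0 1 0 0 0;0 0 1 0 0 0;0 0 0.8 0 0 0;0 0 0 0 0 0;0 0 0 0 0 0")

```text
time: 19.3
tool_pos: [0.509, 0.0293, 0.1228]
ee_rot: [-3.141, 0.001, 0.062]
wrist_force: [0.6, -0.2, -3.0]
width: 0.0138
```

```bash
python3 - <<'E'
from h import *
o=get_obs();print(o["wrist_force"],o["wrist_torque"],o["tool_pos"],o["ee_rot"],delta([.510,.029,.1119],.064))
E
```

```text
[ 0.5700309  -0.23429326 -2.96857554] [0.11045659 0.12884146 0.04172026] [0.50900514 0.02929316 0.12282639] [-3.14138223e+00  1.31013785e-03  6.19249770e-02] (array([0.1 , 0.04, 1.09]), array([-0.   ,  0.001, -0.002]))
```

step_arm(increments="0 0 0.5 0 0 0;0 0 0.4 0 0 0;0 0 0.3 0 0 0;0 0 0.1 0 0 0;0 0 0 0 0 0")

```text
time: 19.8
tool_pos: [0.5094, 0.0292, 0.1116]
ee_rot: [3.141, -0.001, 0.062]
wrist_force: [-3.0, 1.1, 4.8]
width: 0.0139
```

```bash
python3 - <<'E'
from h import *
o=get_obs();print(o["wrist_force"],o["wrist_torque"],o["tool_pos"],o["ee_rot"])
E
```

```text
[-3.01288098  1.05625668  4.75190293] [ 0.14411637  0.65998628 -0.02937294] [0.50944983 0.02917543 0.11164342] [ 3.14143936e+00 -6.28211110e-04  6.18059979e-02]
```

step_arm(increments="0 0 0 0 0 0;0 0 0 0 0 0;0 0 0 0 0 0;0 0 0 0 0 0;0 0 0 0 0 0", claw=-0.2)

```text
time: 20.3
tool_pos: [0.5095, 0.0292, 0.1103]
ee_rot: [-3.142, 0.0, 0.062]
wrist_force: [0.8, -0.2, -0.1]
width: 0.0503
```

step_arm(increments="0 0 -1 0 0 0;0 0 -3 0 0 0;0 0 -4 0 0 0;0 3 -4 0 0 0;0 4 0 0 0 0")

```text
time: 20.8
tool_pos: [0.5169, -0.0406, 0.239]
ee_rot: [3.138, -0.014, 0.066]
wrist_force: [1.6, 0.0, -0.2]
width: 0.0565
```

step_arm(increments="0 4 0 0 0 0;0 0 0 0 0 0;0 0 0 0 0 0")

```text
time: 21.1
tool_pos: [0.5162, -0.0811, 0.2309]
ee_rot: [-3.141, -0.0, 0.06]
wrist_force: [0.4, 0.6, 0.2]
width: 0.0562
```

```bash
python3 - <<'E'
from h import *
o=get_obs();print(o["tool_pos"],o["wrist_force"])
a=[cv2.cvtColor(snapshot(n),cv2.COLOR_RGB2BGR) for n in("side","top")]
s=cv2.resize(a[0][175:295,225:365],None,fx=3.4,fy=3.4,interpolation=cv2.INTER_CUBIC);t=cv2.resize(a[1][190:310,205:320],None,fx=3.4,fy=3.4,interpolation=cv2.INTER_CUBIC)[:s.shape[0]]
i=np.hstack([s,t])[:,:800];print(i.shape);cv2.imwrite("pics/f9.png",i)
q=lambda m:((proj("side",m2w(m,P))-[225,175]+.5)*3.4).round()
print(q([-.1,0,.128]),q([-.1,.165,.074]),q([-.1,-.165,.074]))
E
```

```text
[ 0.51622347 -0.08113962  0.23093122] [0.36489335 0.57918284 0.23589087]
(408, 800, 3)
[[242. 183.]] [[ 57. 203.]] [[431. 266.]]
```

View pics/f9.png

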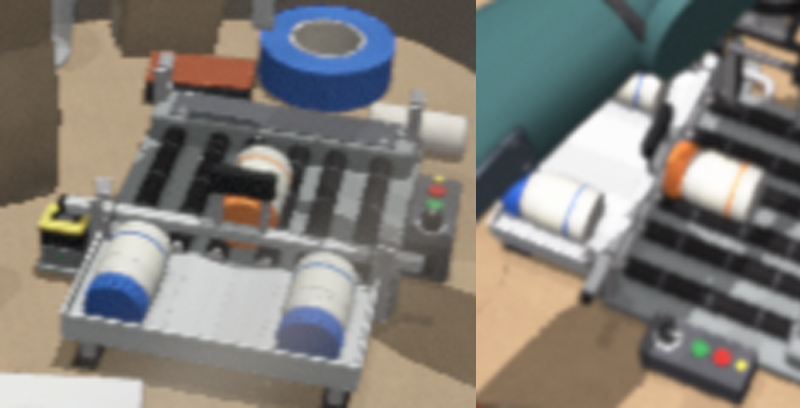

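```bash
python3 -c "
from bench import *
print(close_job())"
```

```text
the job is handed in; nothing more can be done
None
```

The job is done and was handed in at 21 s of the 69 s allowed. No verdict is reported.

**What I did:** I hung the stop bar in the rear brackets and slid the near-lane and far-lane blue-lidded jars out onto the tray. I then put the bar back in the front brackets with its tongue in the switch.

**Last checks:**
- **Bar:** it went down with under 5 N of contact force. The gripper was within about 0.3 mm of its height at pick-up. In the last picture the bar's far end sits within about 1 px of where it started. The tongue's depth in the slot was inferred from this, not seen directly.
- **Blue jars:** both are lying on the tray, with their back ends at about x = -115 mm (the tray starts at -107). My first push on the near jar stopped about 10 mm short of the target, so I pushed it further.
- **Orange jar:** still in its middle lane.
- **Surroundings:** in the crops I looked at, nothing round the machine had moved. The last pair did not show the spray can or all of the white carton and marker pen.
- **Clearance:** the gripper is clear of everything.

No check failed.

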